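Open the push-to-open stock cupboard

TASK

Open the cupboard with the blue door so the label rolls inside can be reached: press the round mark on the door with the fingertips until the catch gives, then take the hand away and let the door spring ajar by itself. Then push the door from its inner side until it stands wide open, about square to the cupboard, and leave it there. Leave the yellow door shut and do not move or lift the things lying about.

Things in the scene. Friction and masses are not known exactly. Their poses are not given: they have to be found in the camera images.
- blue_cupboard: Small white cupboard with a blue door over its whole front, fixed: 170 wide (y), 117 deep with door (x), 180 high. Origin under its middle on the desk; +x to its back, the door looks to -x, z up. Shut door: outer face at x = -62 mm, 12 thick, 170 wide, z = 17 to 179. Body: front rim x = -43, top z = 180.
- blue_door (a joint): Blue door: rad about a vertical hinge at its right (-y) edge. 0 = shut and caught, negative = pushed in (hard stop -0.04), positive = open, the free left edge swinging out to the cupboard's -x (stop 1.75). After the catch frees it, it springs to about 0.5 and stays. A stiff hinge (at most 0.2 N m) then lets it be pushed to any angle up to 1.7, where it stays.
- blue_door_press (a point): Centre of the round steel push mark, 26 across, on the blue door's outer face, 140 from the hinge, 31 below the door's top; moves with the door. Axes: x into the door, y hinge to free edge, z up. Pushing it in about 5 mm (-0.03 rad; some 4 N, hard stop just behind) frees the push-to-open catch; when the finger withdraws the door springs ajar. While caught it cannot be pulled open.
- blue_door_hinge (a point): Point on the blue door's hinge axis at the height of the door's top edge: at the outer face's right edge. Turns with the door (axes as for the push mark).
- blue_door_edge (a point): Middle of the thickness of the blue door's free left edge, at its top corner, 170 from the hinge. Moves with the door.
- yellow_cupboard: An equal cupboard with a yellow door, standing beside the blue one on the left or the right; same size and frame. To be left shut.
- yellow_door (a joint): Yellow door: rad about a vertical hinge at its right (-y) edge. 0 = shut and caught, negative = pushed in (hard stop -0.04), positive = open, the free left edge swinging out to the cupboard's -x (stop 1.75). Same catch; leave it shut.
- note_block: Yellow note block 76 x 76 x 22, lying loose on top of the yellow cupboard; origin under its centre. Bystander.
- tube_rack: Clear tube rack 88 x 174 x 58 holding four capped tubes (103 high in all), loose, left of the cupboards; origin under its centre. Bystander.
- tape_roll: Roll of brown tape lying flat, 94 across, 48 high, loose; origin under its centre. Bystander.
- stapler: Blue desk stapler 134 x 34 x 49, loose; origin under its centre. Bystander.
- phone: Flat black phone 148 x 72 x 8, lying loose; origin under its centre. Bystander.
- red_marker: White marker with red cap, 132 long, 12 thick, lying loose; origin under its centre. Bystander.
- label_roll: White roll of labels lying flat, 84 across, 38 high, loose; origin under its centre. Bystander.

How it is judged:
By the outcome, as a careful person would: the job done as asked, in the order asked, and still so for the second after the job is handed in, with the robot touching nothing.
It also fails if it takes over 54 s, if anything falls off the work surface, if the arm or the gripper's body presses on something with over 40 N, if the wrist force passes 120 N, or if a joint passes its speed limit or range.

ROBOT

A 7-joint arm with a two-finger parallel gripper is mounted at the origin on a cart in front of the work surface, level with it; the furniture and walls round the work are solid. World frame = base frame: x ahead of the robot, y to its left, z up, the work surface at z = 0. Lengths are in mm, angles in rad, forces in N, time in s.
With the tool pointing down it reaches from about 425 to 875 mm from the base axis. Payload 8.4 kg.
Tool frame: the origin (TCP) lies at the centre of the arm's flange, where the gripper is bolted on; the fingertips stand 182 mm ahead of it and the grasp point (between the pads) lies 164 mm ahead of it; x points along the fingers, z is the direction in which the jaws open and shut, and the axes are right-handed (so a half turn about x gives the same grasp; the last joint's range is limited). The gripper opens to 87 mm and grips with 3 to 60 N. Pads are 19 mm wide; open, the fingers measure 117 mm over their backs; the gripper's body (75 mm by 190 mm) begins 51 mm behind the grasp point.
Start: joints at [1.177, 0.333, 0.04, 1.465, -0.013, 1.343, -0.059], TCP at [188.835, -621.944, 404.746] pointing down, gripper open.
Joint ranges: [-2.58, 2.58], [-0.38, 2.09], [-1.3, 1.39], [0.25, 2.4], [-1.5, 4.64], [0.08, 2.09], [-2.65, 2.65]. Speed limits (rad/s): [2.22, 2.22, 2.79, 2.79, 3.14, 3.14, 3.14].

INTERFACE

Orientations are given as [roll, pitch, yaw] about the fixed x, y, z axes, in that order (R = Rz(yaw) Ry(pitch) Rx(roll)).
In Python, from rig import bot gives the robot as it stands.
- The arm moves only by the shell command python3 -m inch 'ROWS' [OPENING]. ROWS is JSON, a list of rows, each a list of 6 numbers: the shift along the tool's x, y, z in mm, then the turn, a rotation vector about the tool's x, y, z in rad. In form: [[x, y, z, wx, wy, wz], ...]. A call has 1 to 20 rows; each row shifts and turns the commanded pose from where the row before left it, along the tool's axes as they then stand; what a row does not reach is not made up. A row lasts 1/12 s, in which the tool goes at most 41.7 mm and 7.16 degrees, less where a joint would pass 70% of its speed; a pose out of reach is approached as far as the arm can. A call with a gripper value outside its range is refused whole. OPENING is the opening in per cent of the stroke, from 0 (shut) to 100 (fully open), set as the call begins (- or left out, the last holds). The fingers move at their own pace and stop on an object; the grip force is fixed at half the most. Time passes only in rows, so rows that do not move let the fingers close. It gives the time, the measured TCP pose, the force and the opening at its end, in the units of the state.
- bot.sense(): the state, without advancing time (a new reading comes with each control period).
- bot.capture(name): name is "side" or "top"; returns the picture (384x512x3 uint8, blue, green, red); there is no depth.
- bot.get_calibration(name): a dict with "fx", "fy", "cx", "cy" (pixels), "world_to_cam" (4x4, takes a point from world to camera coordinates). Camera axes: x right, y down, z forward; pixel columns grow to the right and rows downward; lengths in mm; the calibration is good to about 2 mm. A picture is of the moment at which its call begins. get_calibration takes no time and is no camera call.
- bot.hand_in(): hands the job in, once; it reports no verdict.
The state is a dict: "time": time; "joint_positions": joint angles; "joint_velocities": joint speeds; "effort": joint torques, N m; "tcp_pos": TCP position; "tool_rot": TCP orientation; "wrist_force": force on the tool from outside, world axes, zero at the start; "torque": the same for the moment, N m; "gripper_width": finger opening in mm.
Only numpy, scipy, OpenCV 4.12 (cv2) and the standard library are available. Lean on these libraries where they do the work, as an engineer would, in place of code of your own. Each camera call takes 0.05 s, during which the arm holds its last target. There are 200 camera calls.

## Working session

There is one attempt and no reset: what is moved stays moved. The work goes in short steps, Python scripts to look and compute and a shell command to move; the robot and the scene stay as the last step left them, time stands still between calls to the robot, and variables do not carry over. Pictures are saved under pics/ and viewed, about 8 in all and at most 12, crops included, and the job is handed in when it is done.

```bash
ls; mkdir -p pics; python3 - <<'E'
from rig import bot
import cv2,numpy as np
print(bot.sense())
for n in("side","top"):
    cv2.imwrite(f"pics/{n}0.png",bot.capture(n)); c=bot.get_calibration(n); print(n,c)
E
```

```text
pics
{'time': 0.0, 'joint_positions': array([ 1.17678918,  0.33391019,  0.03990521,  1.46625462, -0.01339355,
        1.34329429, -0.05848932]), 'joint_velocities': array([-1.34097946e-03, -8.53625663e-04, -2.92727237e-05, -3.47724199e-05,
        9.02705566e-04, -6.65898485e-04,  1.87894682e-03]), 'effort': array([ 6.88028686e-04, -6.56351423e+01,  1.33543767e+00, -4.03798449e+01,
       -5.97058819e-02,  4.48332983e-02,  1.76672388e-04]), 'tcp_pos': array([ 188.78506791, -621.80430061,  403.86808567]), 'tool_rot': array([-3.06319132,  1.56919602,  1.94397025]), 'wrist_force': array([-0.63403984,  0.01267496,  0.08033039]), 'torque': array([-0.02908971,  0.01336776, -0.03373607]), 'gripper_width': 87.06221313519605}
side {'fx': 456.61856673279345, 'fy': 456.61856673279345, 'cx': 257.65577290256726, 'cy': 192.75572521973234, 'world_to_cam': array([[-9.59978019e-01, -2.79584956e-01,  1.65666791e-02,
         4.80480193e+02],
       [-1.90268328e-01,  6.07610350e-01, -7.71108051e-01,
         1.72951800e+02],
       [ 2.05524125e-01, -7.43398894e-01, -6.36488742e-01,
         1.44779499e+03],
       [ 0.00000000e+00,  0.00000000e+00,  0.00000000e+00,
         1.00000000e+00]])}
top {'fx': 356.72085244590966, 'fy': 356.72085244590966, 'cx': 252.16719359507064, 'cy': 192.53587678666528, 'world_to_cam': array([[ 2.18443061e-02, -9.99705570e-01, -1.05640984e-02,
         2.79021988e+00],
       [-9.93658703e-01, -2.05440193e-02, -1.10545580e-01,
         5.23042343e+02],
       [ 1.10296003e-01,  1.29118998e-02, -9.93814910e-01,
         1.32811288e+03],
       [ 0.00000000e+00,  0.00000000e+00,  0.00000000e+00,
         1.00000000e+00]])}
```

View pics/side0.png

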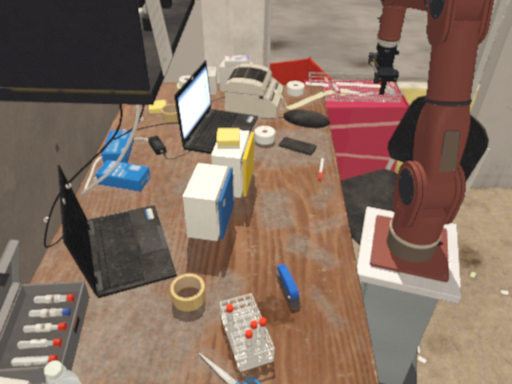

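View pics/top0.png

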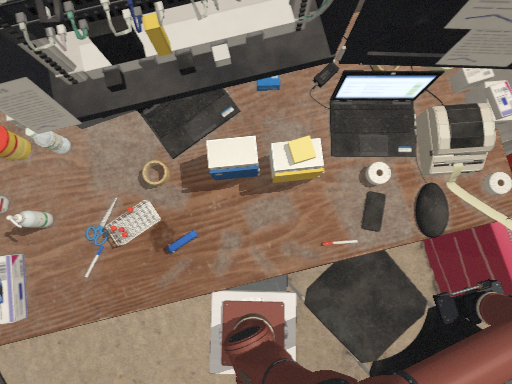

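The blue cupboard is at top-image (233,157), with the yellow one to its right at (297,160). The stapler (182,242) and the tube rack (133,223) are nearer the robot, to the left. Next I'll measure the blue cupboard's pose.

```bash
cat >h.py <<'E'
from rig import bot
import cv2,numpy as np
def ray(n,u,v,z):
    c=bot.get_calibration(n);M=c["world_to_cam"];R,t=M[:3,:3],M[:3,3]
    d=R.T@np.array([(u-c["cx"])/c["fx"],(v-c["cy"])/c["fy"],1]);o=-R.T@t
    return o+d*(z-o[2])/d[2]
def proj(n,p):
    c=bot.get_calibration(n);M=c["world_to_cam"];q=M[:3,:3]@np.asarray(p,float)+M[:3,3]
    return np.array([c["fx"]*q[0]/q[2]+c["cx"],c["fy"]*q[1]/q[2]+c["cy"]])
E
python3 - <<'E'
from h import *
im=cv2.imread("pics/top0.png");hsv=cv2.cvtColor(im,cv2.COLOR_BGR2HSV)
roi=np.zeros(im.shape[:2],np.uint8);roi[125:190,200:265]=1
w=((hsv[...,1]<60)&(hsv[...,2]>170)).astype(np.uint8)*roi
b=((hsv[...,0]>95)&(hsv[...,0]<125)&(hsv[...,1]>120)).astype(np.uint8)*roi
for k,m in(("w",w),("b",b)):
    cs,_=cv2.findContours(m,cv2.RETR_EXTERNAL,cv2.CHAIN_APPROX_NONE);c=max(cs,key=cv2.contourArea)
    r=cv2.minAreaRect(c);bx=cv2.boxPoints(r);print(k,r,bx.round(1).tolist())
    for p in bx: print(ray("top",*p,180).round(0))
s=cv2.imread("pics/side0.png")[150:260,150:280]
t=im[120:200,195:335]
a=cv2.resize(t,None,fx=5.6,fy=5.6,interpolation=cv2.INTER_CUBIC);cv2.imwrite("pics/t1.png",a)
cv2.imwrite("pics/s1.png",cv2.resize(s,None,fx=5,fy=5,interpolation=cv2.INTER_CUBIC))
E
```

```text
w ((231.67823791503906, 151.2821807861328), (27.960546493530273, 50.2493782043457), 84.2894058227539) [[205.3000030517578, 139.89999389648438], [255.3000030517578, 134.89999389648438], [258.1000061035156, 162.6999969482422], [208.10000610351562, 167.6999969482422]]
[685. 177. 180.]
[706.   6. 180.]
[609.  -6. 180.]
[588. 164. 180.]
b ((233.83883666992188, 172.77529907226562), (9.809718132019043, 47.47080993652344), 84.0938491821289) [[209.6999969482422, 170.3000030517578], [256.8999938964844, 165.5], [258.0, 175.1999969482422], [210.6999969482422, 180.10000610351562]]
[579. 158. 180.]
[599.  -2. 180.]
[566.  -6. 180.]
[546. 154. 180.]
```

View pics/t1.png

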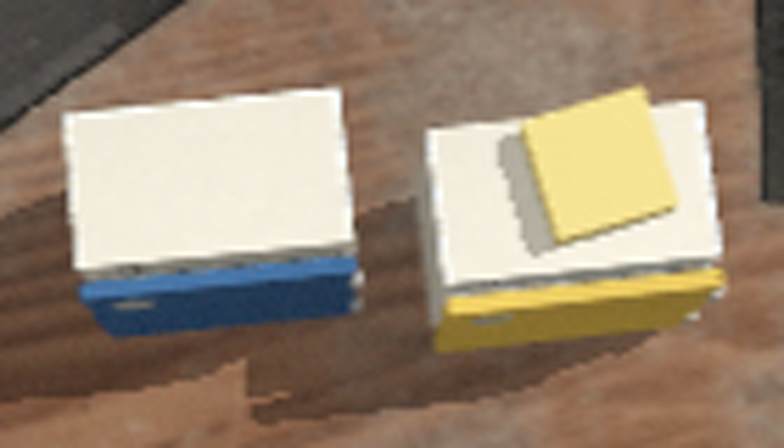

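View pics/s1.png

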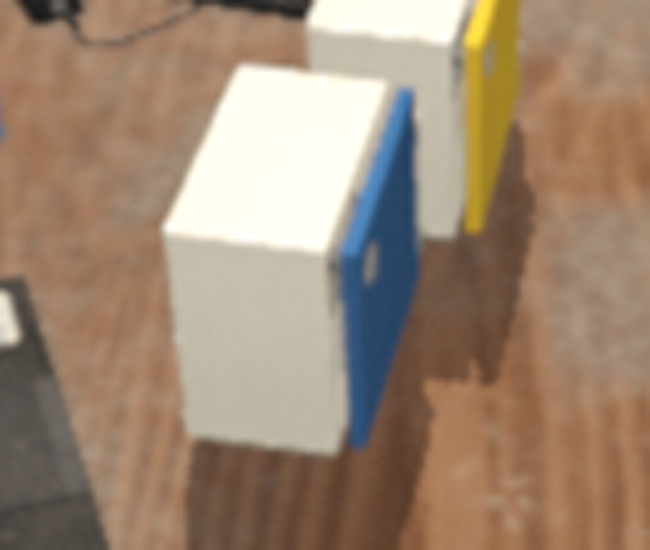

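```bash
cat >>h.py <<'E'
from scipy.spatial.transform import Rotation as Ro
def pose():
    s=bot.sense();return s,Ro.from_euler("xyz",s["tool_rot"])
def dirR(yaw,down,flip=1): # tool x forward tilted 'down' rad below horizontal, z horizontal
    x=np.array([np.cos(yaw)*np.cos(down),np.sin(yaw)*np.cos(down),-np.sin(down)])
    z=flip*np.array([-np.sin(yaw),np.cos(yaw),0]);return Ro.from_matrix(np.c_[x,np.cross(z,x),z])
E
python3 - <<'E'
from h import *
from scipy.optimize import least_squares
px=np.array([[63,112],[340,88],[355,243],[78,268]])/5.6+[195,120]
W=np.array([ray("top",*p,180)[:2] for p in px]);print(W.round(1))
L=np.array([[55,85],[55,-85],[-43,-85],[-43,85]])
f=lambda q:(q[:2]+L@np.array([[np.cos(q[2]),np.sin(q[2])],[-np.sin(q[2]),np.cos(q[2])]])-W).ravel()
r=least_squares(f,[640,85,.1]);q=r.x;print("pose",q.round(3),r.fun.round(1))
Y=Ro.from_euler("z",q[2]);B=lambda p:np.r_[q[:2],0]+Y.apply(p)
mark=B([-62,55,148]);print("mark",mark.round(1),proj("top",mark),proj("side",mark),"hinge",B([-62,-85,179]).round(1))
# triangulate mark
o=[((133,305),5.6,(195,120),"top"),((371,262),5,(150,150),"side")]
obs=[(n,np.array(p)/k+c) for p,k,c,n in o];print(obs)
g=lambda P:np.concatenate([proj(n,P)-u for n,u in obs]);t=least_squares(g,mark,x_scale=100);print("tri",t.x.round(1),t.fun.round(2))
for p in([-62,85,179],[-62,85,17],[-62,-85,179]):print(p,(proj("side",B(p))-150)*5,(proj("top",B(p))-[195,120])*5.6)
s,R=pose();print(R.as_matrix().round(3))
for fl in(1,-1):print(fl,(R.inv()*dirR(q[2],np.pi/2,fl)).as_rotvec().round(3))
E
```

```text
[[684.6 173.8]
 [702.9   4. ]
 [606.5  -7.1]
 [587.7 161.2]]
pose [6.3947e+02 8.2319e+01 1.1300e-01] [-0.  -0.9  0.7 -0.  -0.2  0.1 -0.5  0.8]
mark [571.7 130.  148. ] [218.87818386 174.1957608 ] [223.6960373  202.40604714] hinge [587.4  -9.1 179. ]
[('top', array([218.75      , 174.46428571])), ('side', array([224.2, 202.4]))]
tri [570.3 130.3 148.7] [ 0.02  0.1  -0.09 -0.02]
[-62, 85, 179] [355.18974921 254.7444087 ] [ 79.33417781 299.75709907]
[-62, 85, 17] [364.07576891 450.55264511] [109.99440781 338.21135631]
[-62, -85, 179] [416.56118257  85.0826332 ] [357.68408199 274.2572769 ]
[[-0.001  0.957  0.291]
 [ 0.001  0.291 -0.957]
 [-1.    -0.    -0.001]]
1 [-2.959e+00 -0.000e+00 -2.000e-03]
-1 [ 0.182 -0.001  0.   ]
```

```bash
cat >>h.py <<'E'
def delta(a,b,R): return R.inv().apply(np.array(b)-a).round(1)
YAW=.113; X=np.array([np.cos(YAW),np.sin(YAW),0]);Yv=np.array([-np.sin(YAW),np.cos(YAW),0])
MARK=np.array([571,130,148.3]);H=np.array([587.4,-9.1,179])
E
python3 - <<'E'
from h import *
D=dirR(YAW,np.pi/2,-1)
print(delta([189,-622,404],[430,-330,440],D),delta([430,-330,440],[430,110,440],D))
print([ray("top",182,242,40).round(),ray("top",133,223,80).round()])
E
```

```text
[ -36.   272.4 -263. ] [   0.    49.6 -437.2]
[array([331., 271.,  40.]), array([397., 444.,  80.])]
```

```bash
python3 -m inch '[[0,0,0,0.091,0,0],[0,0,0,0.091,0,0],[-4,27,-26,0,0,0],[-4,27,-26,0,0,0],[-4,27,-26,0,0,0],[-4,27,-26,0,0,0],[-4,27,-26,0,0,0],[-4,27,-26,0,0,0],[-4,27,-26,0,0,0],[-4,27,-26,0,0,0],[-4,27,-26,0,0,0],[-4,27,-26,0,0,0]]' 0; python3 -m inch '[[0,4,-33,0,0,0],[0,4,-33,0,0,0],[0,4,-33,0,0,0],[0,4,-33,0,0,0],[0,4,-33,0,0,0],[0,4,-33,0,0,0],[0,4,-33,0,0,0],[0,4,-33,0,0,0],[0,4,-33,0,0,0],[0,4,-33,0,0,0],[0,4,-33,0,0,0],[0,4,-33,0,0,0],[0,4,-33,0,0,0],[0,0,0,0,0,0],[0,0,0,0,0,0]]'
python3 - <<'E'
from h import *
s,R=pose();print(s["time"],s["joint_positions"].round(2),R.as_matrix().round(2))
E
```

```text
time: 1.1
tcp_pos: [428.6, -331.5, 444.8]
tool_rot: [-2.028, 1.57, 2.797]
wrist_force: [0.4, -0.7, 0.7]
gripper_width: 15.2
time: 2.35
tcp_pos: [430.9, 100.5, 444.6]
tool_rot: [-1.51, 1.57, -2.965]
wrist_force: [-0.4, -1.1, 0.1]
gripper_width: 0.6
2.35 [ 0.38 -0.1  -0.65  1.85 -0.06  1.37 -1.71] [[-0.    0.99  0.12]
 [-0.    0.12 -0.99]
 [-1.   -0.    0.  ]]
```

```bash
python3 -m inch '[[0,0,0,0,0,0.112],[0,0,0,0,0,0.112],[0,0,0,0,0,0.112],[0,0,0,0,0,0.112],[0,0,0,0,0,0.112],[0,0,0,0,0,0.112],[0,0,0,0,0,0.112],[0,0,0,0,0,0]]'
python3 - <<'E'
from h import *
s,R=pose();x=R.as_matrix()[:,0];print(s["joint_positions"].round(2),R.as_matrix().round(3))
tip=s["tcp_pos"]+182*x;print(tip)
print(delta(tip,MARK-100*X,R),delta(tip,MARK-30*X,R),delta([0,0,0],X,R)*10)
E
```

```text
time: 3.02
tcp_pos: [429.8, 97.4, 444.6]
tool_rot: [1.562, 0.848, 0.102]
wrist_force: [-0.2, 0.1, 0.6]
gripper_width: 0.2
[ 0.19 -0.38 -0.45  2.15 -0.06  0.62 -1.72] [[ 0.658  0.745  0.109]
 [ 0.067  0.085 -0.994]
 [-0.75   0.661  0.006]]
[549.50856763 109.67556005 308.02659817]
[  69.2 -162.9  -18.4] [ 115.5 -110.4  -18.7] [ 7.  8. -0.]
```

```bash
python3 -m inch '[[12,-15,-2,0,0,0],[12,-15,-2,0,0,0],[12,-15,-2,0,0,0],[12,-15,-2,0,0,0],[13,-12,-2,0,0,0],[13,-11,-2,0,0,0],[13,-11,-2,0,0,0],[14,-9,-2,0,0,0],[14,-7,-2,0,0,0],[0,0,0,0,0,0],[0,0,0,0,0,0]]'
cat >chk.py <<'E'
from h import *
import sys
s,R=pose();x=R.as_matrix()[:,0];print(s["time"],s["joint_positions"].round(2),s["wrist_force"].round(1),x.round(3))
tip=s["tcp_pos"]+182*x;d=tip-MARK;print("tip",tip.round(1),"rel mark in cupb axes",(d@X).round(1),(d@Yv).round(1),d[2].round(1))
print("to mark",delta(tip,MARK,R),"X,Y,Z in tool",[R.inv().apply(v).round(2) for v in(X,Yv,[0,0,1])])
if len(sys.argv)>1:
    for n in("side","top"):
        u=proj(n,MARK);u0=int(u[0])-70;v0=int(u[1])-60
        im=bot.capture(n)[v0:v0+120,u0:u0+140];a=cv2.resize(im,None,fx=2.8,fy=4.6*2.8/4.6,interpolation=cv2.INTER_CUBIC);globals()[n]=a;print(n,u0,v0)
    cv2.imwrite(f"pics/{sys.argv[1]}.png",np.hstack([side,top]))
E
python3 chk.py p1
```

```text
time: 3.93
tcp_pos: [422.5, 112.2, 286.1]
tool_rot: [1.562, 0.853, 0.097]
wrist_force: [-0.3, 0.2, -0.4]
gripper_width: 0.6
3.9333 [ 0.46 -0.22 -0.83  2.36  0.18  0.24 -2.03] [-0.3  0.2 -0.4] [ 0.655  0.064 -0.753]
tip [541.7 123.8 149. ] rel mark in cupb axes -29.8 -2.8 0.7
to mark [20.1 22.  -3.1] X,Y,Z in tool [array([ 0.66,  0.75, -0.01]), array([-0.01, -0.  , -1.  ]), array([-0.75,  0.66,  0.01])]
side 153 142
top 148 114
```

View pics/p1.png

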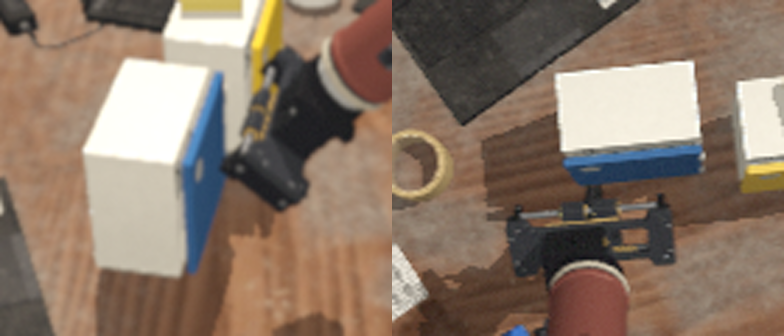

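The picture shows the closed fingertips in front of the door, about 30 mm short of the mark (side crop (228,165), mark (199,168)). I'll correct 3 mm left and 6 mm down, then close in.

```bash
python3 -m inch '[[5.5,3,-1,0,0,0],[5.5,3,-1,0,0,0],[5.5,3.5,-1,0,0,0],[0,0,0,0,0,0],[0,0,0,0,0,0]]'; python3 -m inch '[[0.7,0.75,0,0,0,0],[0.7,0.75,0,0,0,0],[0.7,0.75,0,0,0,0],[0,0,0,0,0,0],[0,0,0,0,0,0]]'; python3 chk.py
```

```text
time: 4.45
tcp_pos: [440.0, 118.5, 281.0]
tool_rot: [1.562, 0.849, 0.1]
wrist_force: [0.1, 0.3, 0.4]
gripper_width: 0.0
time: 4.87
tcp_pos: [442.8, 119.1, 280.2]
tool_rot: [1.563, 0.85, 0.101]
wrist_force: [-0.4, 0.1, 0.0]
gripper_width: 0.4
4.8667 [ 0.63 -0.16 -0.99  2.32  0.32  0.22 -2.16] [-0.4  0.1  0. ] [ 0.657  0.067 -0.751]
tip [562.3 131.3 143.4] rel mark in cupb axes -8.5 2.3 -4.9
to mark [2.  9.6 2.2] X,Y,Z in tool [array([ 0.66,  0.75, -0.01]), array([-0.01, -0.  , -1.  ]), array([-0.75,  0.66,  0.01])]
```

```bash
for i in 1 2; do python3 -m inch '[[0.66,0.75,0.3,0,0,0],[0.66,0.75,0.3,0,0,0],[0,0,0,0,0,0]]' | egrep 'tcp|force'; done; python3 -m inch '[[0.66,0.75,0,0,0,0],[0.66,0.75,0,0,0,0],[0,0,0,0,0,0]]'; python3 chk.py
```

```text
tcp_pos: [444.9, 118.8, 280.0]
wrist_force: [-0.8, 0.2, 0.2]
tcp_pos: [446.9, 118.5, 280.0]
wrist_force: [-2.8, 2.8, -0.2]
time: 5.62
tcp_pos: [448.9, 118.7, 280.0]
tool_rot: [1.563, 0.85, 0.102]
wrist_force: [-3.7, 2.4, 0.1]
gripper_width: 0.7
5.6167 [ 0.66 -0.14 -1.02  2.31  0.36  0.22 -2.18] [-3.7  2.4  0.1] [ 0.656  0.067 -0.751]
tip [568.3 130.9 143.2] rel mark in cupb axes -2.6 1.2 -5.1
to mark [-2.1  5.3  1.2] X,Y,Z in tool [array([ 0.66,  0.75, -0.01]), array([-0.01, -0.  , -1.  ]), array([-0.75,  0.66,  0.01])]
```

```bash
for i in 1 2 3; do python3 -m inch '[[0.5,0.57,0,0,0,0],[0.2,0.2,0,0,0,0],[0,0,0,0,0,0]]' | egrep 'tcp|force'; done
```

```text
tcp_pos: [449.8, 118.8, 279.9]
wrist_force: [-4.1, 1.8, 0.7]
tcp_pos: [450.7, 118.9, 279.8]
wrist_force: [-9.8, 3.2, 3.2]
tcp_pos: [451.3, 119.1, 279.6]
wrist_force: [-19.9, 1.6, 10.9]
```

```bash
python3 -m inch '[[-24,-24,0,0,0,0],[-40,-8,0,0,0,0],[-40,0,0,0,0,0],[-40,0,0,0,0,0],[-40,0,0,0,0,0],[0,0,0,0,0,0],[0,0,0,0,0,0],[0,0,0,0,0,0],[0,0,0,0,0,0],[0,0,0,0,0,0],[0,0,0,0,0,0],[0,0,0,0,0,0]]'; python3 chk.py p2
```

```text
time: 7.37
tcp_pos: [382.8, 115.3, 330.6]
tool_rot: [1.533, 0.862, 0.079]
wrist_force: [0.2, 0.1, -0.6]
gripper_width: 0.4
7.3667 [ 0.04 -0.36 -0.47  2.38  0.2   0.43 -2.08] [ 0.2  0.1 -0.6] [ 0.649  0.051 -0.759]
tip [500.9 124.6 192.5] rel mark in cupb axes -70.2 2.5 44.2
to mark [79.3 24.5  1. ] X,Y,Z in tool [array([ 0.65,  0.76, -0.01]), array([-0.02,  0.01, -1.  ]), array([-0.76,  0.65,  0.02])]
side 153 142
top 148 114
```

View pics/p2.png

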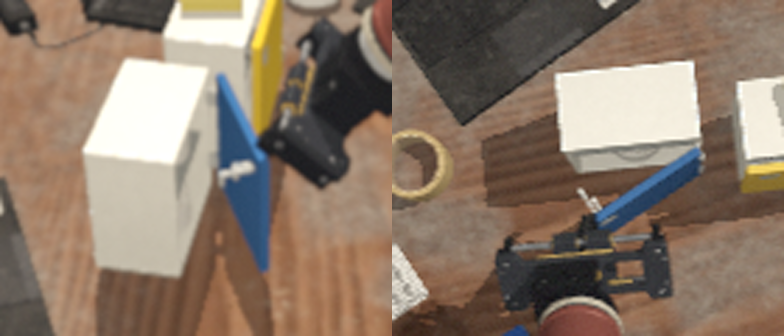

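The door has sprung ajar by itself to about 0.5 rad, with no force on the hand. A catch hook sticks out from its inner face near the free edge (top crop (590,203)), so I'll push at about 100 mm from the hinge instead. Next, lift and point the tool down.

```bash
python3 -m inch '[[-23,20,0,0,0,0],[-23,20,0,0,0,0],[-23,20,0,0,0,0],[0,0,0,0,0,-0.118],[0,0,0,0,0,-0.118],[0,0,0,0,0,-0.118],[0,0,0,0,0,-0.118],[0,0,0,0,0,-0.118],[0,0,0,0,0,-0.118],[0,0,0,0,0,0],[0,0,0,0,0,0]]'; python3 chk.py
python3 - <<'E'
from h import *
s,R=pose();D=dirR(YAW,np.pi/2,-1);print("turn",(R.inv()*D).as_rotvec().round(3))
G=H-5*X+100*Yv;G[2]=230+182;print(G,delta(s["tcp_pos"],G,R))
im=bot.capture("top");hsv=cv2.cvtColor(im,cv2.COLOR_BGR2HSV)
b=((hsv[...,0]>95)&(hsv[...,0]<125)&(hsv[...,1]>120)).astype(np.uint8);b[:,:195]=0;b[:,270:]=0;b[:140]=0;b[230:]=0
cs,_=cv2.findContours(b,cv2.RETR_EXTERNAL,cv2.CHAIN_APPROX_NONE);c=max(cs,key=cv2.contourArea)
for t in(.4,.45,.5,.55,.6):
    d=-np.sin(t)*X+np.cos(t)*Yv;print(t,proj("top",H).round(1),proj("top",H+170*d).round(1))
print(c.reshape(-1,2)[::6].tolist())
cv2.imwrite("pics/p3.png",cv2.resize(im[110:240,170:330],None,fx=4,fy=4))
E
```

```text
time: 8.38
tcp_pos: [395.9, 124.8, 393.0]
tool_rot: [-0.096, 1.543, -1.557]
wrist_force: [0.8, 0.2, 0.6]
gripper_width: 0.4
8.3833 [-0.37 -0.14 -0.05  2.    0.02  1.28 -1.88] [0.8 0.2 0.6] [ 0.    -0.028 -1.   ]
tip [395.9 119.8 211.1] rel mark in cupb axes -175.1 9.6 62.8
to mark [ 62.6 175.3   7.3] X,Y,Z in tool [array([-0.,  1., -0.]), array([-0.03, -0.  , -1.  ]), array([-1.  , -0.  ,  0.03])]
turn [-0.003  0.027  0.003]
[571.15592148  89.69843072 412.        ] [-17.9 170.3  54.6]
0.4 [258.9 169. ] [214.6 192.4]
0.45 [258.9 169. ] [215.8 194.6]
0.5 [258.9 169. ] [217.2 196.7]
0.55 [258.9 169. ] [218.6 198.7]
0.6 [258.9 169. ] [220.1 200.7]
[[256, 167], [250, 171], [244, 175], [238, 179], [232, 183], [226, 187], [220, 191], [218, 196], [224, 197], [230, 193], [236, 189], [242, 185], [248, 181], [254, 177], [256, 172]]
```

View pics/p3.png

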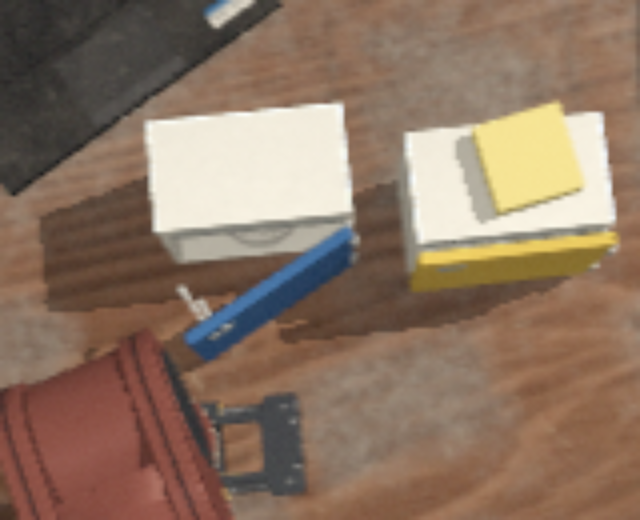

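The top view confirms the door at about 0.5 rad, with the yellow door shut. Next I'll move over the gap.

```bash
python3 -m inch '[[-10,0,0,0,0.027,0],[-4,29,9,0,0,0],[0,29,9,0,0,0],[0,29,9,0,0,0],[0,29,9,0,0,0],[0,29,9,0,0,0],[0,26,9,0,0,0],[0,0,0,0,0,0],[0,0,0,0,0,0]]'
cat >rel.py <<'E'
from h import *
s,R=pose();x=R.as_matrix()[:,0];tip=s["tcp_pos"]+182*x;d=tip-H
print(s["time"],"tip rel hinge X,Y",(d@X).round(1),(d@Yv).round(1),"z",tip[2].round(1),"F",s["wrist_force"].round(1),x.round(3),s["joint_positions"].round(2))
E
python3 rel.py
```

```text
time: 9.18
tcp_pos: [571.6, 89.5, 406.4]
tool_rot: [-1.237, 1.568, -2.699]
wrist_force: [-0.6, 0.2, -0.2]
gripper_width: 0.8
9.1833 tip rel hinge X,Y -5.0 99.6 z 224.4 F [-0.6  0.2 -0.2] [-0.002 -0.001 -1.   ] [-0.29  0.19  0.06  1.64 -0.01  1.31 -1.68]
```

```bash
python3 -m inch '[[15,0,0,0,0,0],[15,0,0,0,0,0],[15,0,0,0,0,0],[0,0,0,0,0,0]]'; python3 -m inch '[[11,0,0,0,0,0],[11,0,0,0,0,0],[11,0,0,0,0,0],[10,0,0,0,0,0],[0,0,0,0,0,0]]'; python3 rel.py
python3 - <<'E'
import numpy as np
t=np.linspace(.45,1.6,13);p=np.c_[-100*np.sin(t)+28*np.cos(t),100*np.cos(t)+28*np.sin(t)]
print(np.c_[t,p].round(1).tolist());print(np.diff(p,axis=0).round(1).tolist())
E
```

```text
time: 9.52
tcp_pos: [569.0, 90.4, 359.5]
tool_rot: [-1.486, 1.564, -2.946]
wrist_force: [-0.6, -0.9, -0.6]
gripper_width: 0.5
time: 9.93
tcp_pos: [569.9, 90.0, 316.3]
tool_rot: [-1.493, 1.563, -2.953]
wrist_force: [0.0, -0.4, -0.3]
gripper_width: 0.4
9.9333 tip rel hinge X,Y -7.6 100.3 z 134.3 F [ 0.  -0.4 -0.3] [-0.008 -0.001 -1.   ] [-0.28  0.25  0.06  1.76 -0.02  1.14 -1.68]
[[0.4, -18.3, 102.2], [0.5, -28.0, 100.0], [0.6, -37.4, 96.9], [0.7, -46.5, 92.8], [0.8, -55.2, 88.0], [0.9, -63.4, 82.3], [1.0, -70.9, 75.8], [1.1, -77.9, 68.7], [1.2, -84.1, 60.9], [1.3, -89.5, 52.6], [1.4, -94.2, 43.8], [1.5, -97.9, 34.6], [1.6, -100.8, 25.1]]
[[-9.7, -2.2], [-9.4, -3.1], [-9.1, -4.0], [-8.7, -4.9], [-8.2, -5.7], [-7.6, -6.4], [-6.9, -7.1], [-6.2, -7.8], [-5.4, -8.3], [-4.6, -8.8], [-3.8, -9.2], [-2.9, -9.5]]
```

```bash
python3 -m inch '[[0,-5,-1,0,0,0],[0,-5.5,-1,0,0,0],[0,-5,1,0,0,0],[0,-5,1,0,0,0],[0,-5,1.5,0,0,0],[0,-4.5,1.5,0,0,0],[0,-4.5,2,0,0,0],[0,-4.5,2,0,0,0],[0,-4.5,2.5,0,0,0],[0,-4.2,2.5,0,0,0],[0,-4.1,2.8,0,0,0],[0,-4.1,2.9,0,0,0],[0,-3.8,3.2,0,0,0],[0,-3.8,3.2,0,0,0],[0,0,0,0,0,0]]'; python3 rel.py
```

```text
time: 11.18
tcp_pos: [509.6, 58.2, 319.1]
tool_rot: [-1.483, 1.566, -2.944]
wrist_force: [0.2, -0.6, -0.4]
gripper_width: 0.3
11.1833 tip rel hinge X,Y -70.6 75.6 z 137.1 F [ 0.2 -0.6 -0.4] [-0.005 -0.001 -1.   ] [-0.26  0.12  0.07  1.9  -0.01  1.12 -1.65]
```

```bash
python3 -m inch '[[0,-3.5,3.5,0,0,0],[0,-3.5,3.6,0,0,0],[0,-3.1,3.9,0,0,0],[0,-3.1,3.9,0,0,0],[0,-2.7,4.1,0,0,0],[0,-2.7,4.2,0,0,0],[0,-2.3,4.4,0,0,0],[0,-2.3,4.4,0,0,0],[0,-1.9,4.6,0,0,0],[0,-1.9,4.6,0,0,0],[0,-1.4,4.7,0,0,0],[0,0,0,0,0,0]]'; python3 rel.py
python3 - <<'E'
from h import *
a=bot.capture("top")[110:240,170:330];b=bot.capture("side")[130:260,170:270]
cv2.imwrite("pics/p4.png",np.hstack([cv2.resize(a,None,fx=3,fy=3),cv2.resize(b,None,fx=3,fy=3)]))
for t in(1.3,1.4,1.5,1.6): print(t,((proj("top",H+170*(-np.sin(t)*X+np.cos(t)*Yv))-[170,110])*3).round(),((proj("side",H+170*(-np.sin(t)*X+np.cos(t)*Yv))-[170,130])*3+[480,0]).round())
E
```

```text
time: 12.18
tcp_pos: [486.9, 9.2, 319.3]
tool_rot: [-1.459, 1.566, -2.92]
wrist_force: [-0.5, -0.0, 0.1]
gripper_width: 0.2
12.1833 tip rel hinge X,Y -98.7 29.4 z 137.3 F [-0.5 -0.   0.1] [-0.005 -0.001 -1.   ] [-0.21  0.07  0.1   1.96 -0.01  1.11 -1.56]
1.3 [240. 325.] [817. 155.]
1.4 [255. 327.] [822. 146.]
1.5 [270. 327.] [826. 136.]
1.6 [285. 326.] [829. 127.]
```

View pics/p4.png

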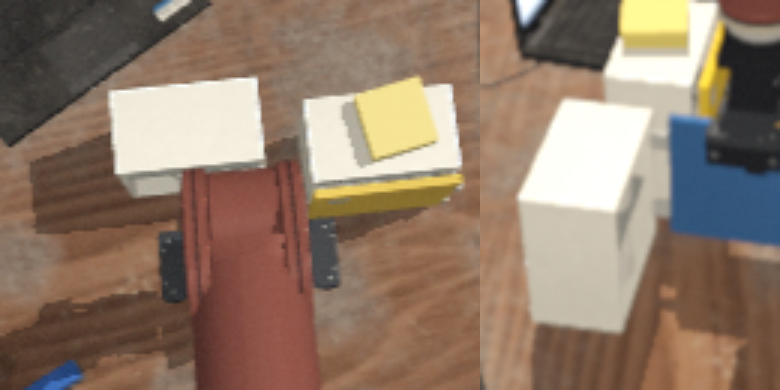

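The arm covers the door in the top view, but in the side crop it has clearly swung far out. I'll back off from it to the left, lift, and look again.

```bash
python3 -m inch '[[0,0,-8,0,0,0],[0,0,-8,0,0,0],[0,0,-8,0,0,0],[-30,0,-4,0,0,0],[-30,0,0,0,0,0],[-30,0,-10,0,0,0],[0,0,-40,0,0,0],[0,0,-40,0,0,0],[0,0,-40,0,0,0],[0,0,-40,0,0,0],[0,0,0,0,0,0],[0,0,0,0,0,0]]'; python3 rel.py
python3 - <<'E'
from h import *
a=bot.capture("top")[110:240,170:330];b=bot.capture("side")[130:260,170:300]
cv2.imwrite("pics/p5.png",np.hstack([cv2.resize(a,None,fx=2.7,fy=2.7),cv2.resize(b,None,fx=2.7,fy=2.7)]))
for t in(1.3,1.4,1.5,1.6): print(t,((proj("top",H+170*(-np.sin(t)*X+np.cos(t)*Yv))-[170,110])*2.7).round(),((proj("side",H+170*(-np.sin(t)*X+np.cos(t)*Yv))-[170,130])*2.7+[432,0]).round())
E
```

```text
time: 13.28
tcp_pos: [464.4, 210.6, 408.9]
tool_rot: [-1.571, 1.565, -3.025]
wrist_force: [-0.1, -0.5, -0.4]
gripper_width: 0.0
13.2833 tip rel hinge X,Y -98.4 232.2 z 226.9 F [-0.1 -0.5 -0.4] [-0.005 -0.001 -1.   ] [-0.42  0.05 -0.09  1.79  0.    1.3  -1.97]
1.3 [216. 292.] [735. 139.]
1.4 [229. 294.] [740. 131.]
1.5 [243. 294.] [744. 123.]
1.6 [257. 293.] [746. 114.]
```

View pics/p5.png

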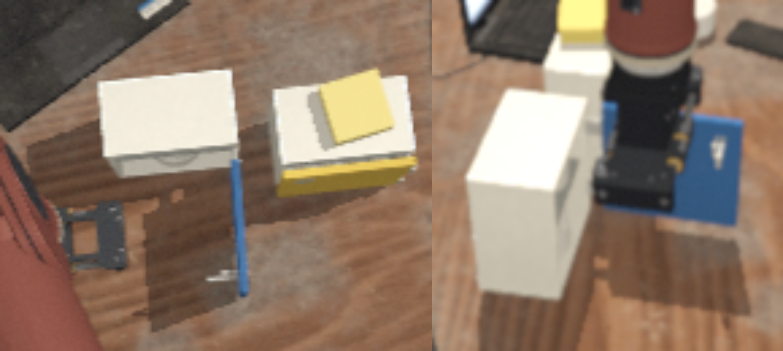

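The door's free edge is at top crop (244,295), which matches about 1.5 rad, so it is close to square. The hand is clear of everything, so I'll hand in.

```bash
python3 -c "
from rig import bot
print(bot.sense()['wrist_force']);print(bot.hand_in())"
```

```text
[ 0.78415133 -0.03871398 -0.24790923]
the job is handed in; nothing more can be done
None
```

The blue cupboard is open and handed in after about 13 s of robot time; the limit was 54 s.

- **Opening:** I pressed the round mark with the closed fingertips until it reached the hard stop, at about 20 N along the push. I then drew the hand back, and the door sprang ajar to about 0.5 rad by itself. From there I pushed its inner side, about 100 mm from the hinge, until it stood wide open.
- **Last checks:** The final pictures put the blue door at about 1.5 rad, a few degrees short of exactly square. The yellow door is shut and the note block is still in its place. The hand was clear of everything, with wrist force below 1 N.
- **Not checked:** I did not measure the other loose things again at the end. The arm's path stayed clear of them, and I felt no unexpected contact forces.

No check failed or disagreed.

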